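# Find the spacer's blind hole on the feeler pin and hold it hole-up

### The job

Lift the blue dust cover off by its knob and stand it upright on the free desk beside the rest, then pick up the square spacer from under it and turn it so that its deep blind hole points up. Make sure by feel: lower it gently, centred and upright, on the brass feeler pin until its lower end bears on the pin; the closed end stops there after a shallow recess, whereas the deep hole would slip far down over the pin. Then raise it well clear of the pin and finish still holding it still in the air with the deep hole straight up; leave the other things alone.

Things in the scene. Friction and masses are not known exactly. Their poses are not given: they have to be found in the camera images.
- cover: blue round dust cover, an inverted cup standing loose over the rest: 114 mm across (117 mm at a bead near the top), wall 4 mm, 92 mm high; on top, in the middle, a black knob: stem 16 mm across, head 28 mm across from 108 to 126 mm above the rim. 0.13 kg. Origin: centre of the lower rim; z up
- rest: black round base, 128 mm across, 8 mm thick, fixed to the desk, with a 3 mm high grey ring 98 mm across that locates the cover (whose rim stands on the black base); in its middle a pedestal 38 mm long (along x), 22 mm wide, its top 62 mm above the desk, carries the spacer. Origin: centre of the underside, on the desk
- spacer: square aluminium spacer, 28 x 28 x 56 mm, 0.09 kg, lying along the pedestal under the cover, its deep hole to the left, right or robot, never away. One end: blind hole 13 mm wide, 40 mm deep; other (closed) end: recess 13 mm wide, 4 mm deep; they look alike. Origin: its middle; z lengthwise, out of the deep hole; x, y square to the sides
- closed_end (a point): centre of the spacer's closed end (plane of the end face), 28 mm from its middle; axes as the spacer's
- feeler: upright brass feeler pin, 8 mm thick, fixed to the desk on a dark round foot 52 mm across and 9 mm high. Origin: centre of the underside, on the desk
- free_spot (a point): a point on the bare desk, right of the spray booth's open front: the middle of a patch about 140 mm across that is always clear at the start (but for a thin flat hose that nothing catches on), where the cover can stand; any other clear place on the desk 125 mm or more from the rest's centre does as well
- pin_top (a point): top of the feeler pin, on its axis, 78 mm above the desk; it reaches the floor of the closed end's recess before the end face reaches anything. z up
- paint_jar_red: small paint jar with a red cap, 35 x 35 x 49 mm. A bystander: leave alone. Origin: centre of its underside
- paint_jar_blue: small paint jar with a blue cap, 35 x 35 x 49 mm. A bystander: leave alone. Origin: centre of its underside
- thinner: white bottle with blue bands, 70 mm across, 192 mm tall. A bystander: leave alone. Origin: centre of its underside
- brushes: white beaker with brushes standing in it, about 60 mm across (brushes spread to 135 mm), 172 mm tall. A bystander: leave alone. Origin: centre of its underside
- tape: roll of yellow masking tape lying flat, 68 x 68 x 18 mm. A bystander: leave alone. Origin: centre of its underside
- bottle_white: small white bottle, 42 x 42 x 70 mm. A bystander: leave alone. Origin: centre of its underside
- pliers_far: pliers with black grips lying near the front edge, 57 x 99 x 9 mm. A bystander: leave alone. Origin: centre of its underside
- nippers: small nippers with red grips lying far left, 57 x 78 x 9 mm. A bystander: leave alone. Origin: centre of its underside
Not all that is in view belongs to the job. Leave any purple look-alike of the feeler alone.

How it is judged:
By the outcome, as a careful person would: the job done as asked, in the order asked, and still so for the second after the job is handed in, while the arm keeps its last pose, push and grip.
It also fails if it takes over 51 s, if anything falls off the work surface, if the arm or the gripper's body presses on something with over 40 N, if the wrist force passes 120 N, or if a joint passes its speed limit or range.

### The arm

A 6-joint arm with a two-finger parallel gripper is mounted at the origin on a cart in front of the work surface, level with it; the furniture and walls round the work are solid. World frame = base frame: x ahead of the robot, y to its left, z up, the work surface at z = 0. Lengths are in m, angles in rad, forces in N, time in s.
With the tool pointing down it reaches from about 0.25 to 0.725 m from the base axis. Payload 4 kg.
Tool frame: the origin (TCP) lies midway between the tips of the shut fingers; the grasp point (between the pads) lies 19 mm behind it (bot.grip_point_offset is the distance from the TCP to the grasp point, in m); z points along the fingers, y is the line along which they close (so a half turn about z gives the same grasp; the last joint's range is limited). The gripper opens to 85 mm and grips with 20 to 120 N. Pads are 22 mm wide; open, the fingers measure 114 mm over their backs; the gripper's body (76 mm by 85 mm) begins 54 mm behind the grasp point. The pads swing forward as they close: fully open they stand 13 mm farther back than shut.
Start: joints at [-1.232, 0.241, 0.005, 1.335, 0, 1.571], TCP at [0.166, -0.472, 0.231] pointing down, gripper open.
Joint ranges: [-2.72, 2.72], [-1.05, 1.87], [-1.09, 1.28], [-1.99, 2.15], [-1.42, 1.44], [-3.14, 3.14]. Speed limits (rad/s): [2.79, 2.79, 3.14, 3.14, 3.14, 3.14].

### API

Orientations are given as a unit quaternion [x, y, z, w].
In Python, from workcell import bot gives the robot as it stands.
- The arm moves only by the tool step_arm, never from a script. Its argument "targets" is text: rows parted by semicolons, each of 7 numbers parted by spaces: the opening, from -1 (shut) to 1 (fully open), so that 0 is half open, then the shift along the world's x, y, z normalised to -1 to 1, where 1 is 0.5 m, then the turn, a rotation vector about the world's x, y, z normalised to -1 to 1, where 1 is pi/4 rad. In form: gripper x y z wx wy wz; .... A call has 1 to 10 rows; each row is the pose to reach, as a shift and turn from the pose commanded when the call began; what a row does not reach only later rows make up. A row lasts 1/12 s, in which the tool goes at most 41.7 mm and 7.16 degrees, less where a joint would pass 70% of its speed; a pose out of reach is approached as far as the arm can. A call with a number of a shift or a turn outside -1 to 1 is refused whole. A call with a gripper value outside its range is refused whole. The fingers move at their own pace and stop on an object; the grip force is fixed at half the most. Time passes only in rows, so rows that repeat a pose let the fingers close. It gives the time, the measured TCP pose, the force, the opening and the grip force at its end, in the units of the state.
- bot.get_obs(): the state, without advancing time (a new reading comes with each control period).
- bot.camera(name): name is "side" or "top" or "wrist"; returns the picture (420x560x3 uint8, red, green, blue); there is no depth.
- bot.camera_info(name): a dict with "vertical_fov" (degrees; the focal length in pixels is half the picture's height over the tangent of half this angle, whatever the lens; pixels are square), "cx", "cy" (the principal point, pixels), "pose" (4x4, takes a point from camera to world coordinates). Camera axes: x right, y up, looking along -z (the intrinsics and any distortion apply to the point x, -y, -z); pixel columns grow to the right and rows downward; lengths in m; the calibration is good to about 2 mm. The wrist camera is an equidistant fisheye: a pixel r from the principal point sees the ray r / f radians off the axis. A picture is of the moment at which its call begins: read the wrist's pose just before it. camera_info takes no time and is no camera call; for the wrist camera it gives the pose at the moment of the call.
- bot.job_done(): hands the job in; it is judged then, once.
The state is a dict: "clock": time; "joint_pos": joint angles; "joint_vel": joint speeds; "tau": joint torques, N m; "eef_pos": TCP position; "tool_rot": TCP orientation; "ft_force": force on the tool from outside, world axes, zero at the start; "ft_torque": the same for the moment, N m; "grip_width": finger opening in m; "grasp_force": force on a finger pad.
Only numpy, scipy, OpenCV 4.12 (cv2) and the standard library are available. Lean on these libraries where they do the work, as an engineer would, in place of code of your own. Each camera call takes 0.05 s, during which the arm holds its last target. There are 200 camera calls.

## Working session

There is one attempt and no reset: what is moved stays moved. The work goes in short steps, Python scripts to look and compute and a tool call to move; the robot and the scene stay as the last step left them, time stands still between calls to the robot, and variables do not carry over. Pictures are saved under pics/ and viewed, at most 10 in all, crops included, and the job is handed in when it is done.

Besides the shell and the picture viewer there is one more tool, called after ">>>" as a command line: name --argument value ..., lists and objects as JSON in quotes. step_arm: Moves the arm, as the interface text tells. Scaled input: -1 to 1 covers 0.5 m each way for a shift and pi/4 rad each way for a turn. Its arguments: {"type":"object","properties":{"targets":{"type":"string"}},"required":["targets"]}

```bash
mkdir -p pics; ls; cat > h.py <<'E'
import numpy as np, cv2
from workcell import bot
def ray(name,u,v,ci=None):
    ci=ci or bot.camera_info(name); f=210/np.tan(np.radians(ci["vertical_fov"])/2)
    d=np.array([(u-ci["cx"])/f,(v-ci["cy"])/f])
    if name=="wrist":
        r=np.hypot(*d); s=np.sin(r)/max(r,1e-9); c=np.array([d[0]*s,-d[1]*s,-np.cos(r)])
    else: c=np.array([d[0],-d[1],-1])
    P=np.array(ci["pose"]); w=P[:3,:3]@c
    return P[:3,3],w/np.linalg.norm(w)
def onz(name,u,v,z,ci=None):
    o,d=ray(name,u,v,ci); return o+d*(z-o[2])/d[2]
def proj(name,p,ci=None):
    ci=ci or bot.camera_info(name); f=210/np.tan(np.radians(ci["vertical_fov"])/2)
    P=np.array(ci["pose"]); c=P[:3,:3].T@(np.array(p)-P[:3,3]); c=np.array([c[0],-c[1],-c[2]])
    if name=="wrist":
        r=np.hypot(c[0],c[1]); t=np.arctan2(r,c[2]); return np.array([ci["cx"],ci["cy"]])+f*t*c[:2]/max(r,1e-9)
    return np.array([ci["cx"],ci["cy"]])+f*c[:2]/c[2]
def snap(name,fn=None):
    ci=bot.camera_info(name); im=bot.camera(name)
    if fn: cv2.imwrite("pics/"+fn+".png",cv2.cvtColor(im,cv2.COLOR_RGB2BGR))
    return im,ci
E
python3 - <<'E'
from h import *
for n in("top","side"):
    im,ci=snap(n,n+"0"); print(n,ci)
print(bot.get_obs())
E
```

```text
pics
top {'vertical_fov': 53.310157811296214, 'cx': 277.4452790060298, 'cy': 207.64626272056972, 'pose': array([[-0.0035184 ,  0.99663966, -0.08183531,  0.44339452],
       [-0.99988114, -0.00227778,  0.01524847,  0.18941711],
       [ 0.01501083,  0.08187923,  0.99652921,  1.29018429],
       [ 0.        ,  0.        ,  0.        ,  1.        ]])}
side {'vertical_fov': 42.7488573337891, 'cx': 276.8889822283558, 'cy': 207.27921909323575, 'pose': array([[-0.9689104 ,  0.16542215, -0.18397868,  0.34678263],
       [-0.24737272, -0.63448849,  0.73227802,  1.0674718 ],
       [ 0.00440265,  0.75502309,  0.65568342,  0.87587461],
       [ 0.        ,  0.        ,  0.        ,  1.        ]])}
{'clock': 0.1, 'joint_pos': array([-1.23202176e+00,  2.41345698e-01,  3.89278891e-03,  1.33518340e+00,
       -4.58887336e-06,  1.57083937e+00]), 'joint_vel': array([ 0.00070563, -0.00019335,  0.00431644, -0.00084291, -0.0006244 ,
       -0.00070033]), 'tau': array([ 1.62937185e-04, -3.73136795e+01,  2.53010130e+01,  1.08392152e-02,
       -2.64728203e-05, -7.60042525e-06]), 'eef_pos': array([ 0.16598416, -0.47107007,  0.23051085]), 'tool_rot': array([ 9.85691453e-01,  1.68557151e-01, -1.57371888e-04, -9.06434948e-04]), 'ft_force': array([ 0.52168259, -0.0596397 , -0.65835774]), 'ft_torque': array([-0.04699485,  0.03794373,  0.00800167]), 'grasp_force': 0.0, 'grip_width': 0.08546578900081264}
```

View pics/top0.png

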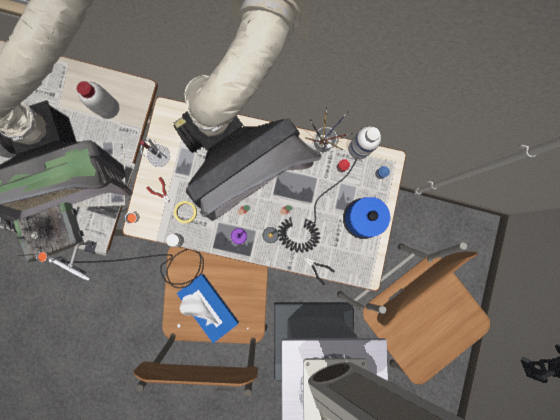

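View pics/side0.png

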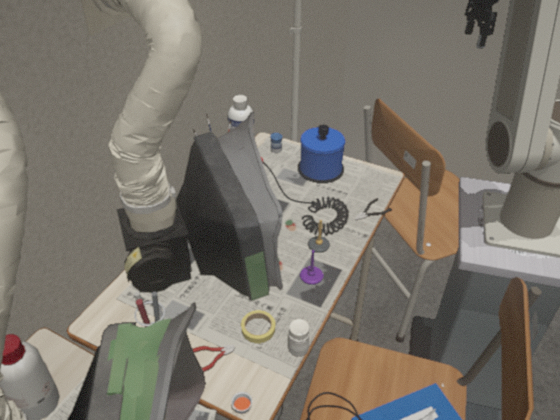

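The top view shows the cover at (367,217) with its knob at (372,215), and the brass feeler at (270,235) beside the purple decoy at (239,237). The booth is at (250,165). Bare desk lies around (310,190), between the booth, the coil (300,235) and the red jar (344,165). The side view shows the feeler pin top near (321,225) and the knob at (323,130).

```bash
python3 - <<'E'
from h import *
t=cv2.cvtColor(cv2.imread("pics/top0.png"),cv2.COLOR_BGR2HSV); s=cv2.cvtColor(cv2.imread("pics/side0.png"),cv2.COLOR_BGR2HSV)
def blobs(h,lo,hi,a,roi):
    m=cv2.inRange(h,lo,hi); k=np.zeros_like(m); x0,y0,x1,y1=roi; k[y0:y1,x0:x1]=m[y0:y1,x0:x1]
    n,l,st,c=cv2.connectedComponentsWithStats(k)
    return [(st[i].tolist(),c[i].round(1).tolist()) for i in range(1,n) if st[i][4]>a]
print("cover",blobs(t,(105,120,60),(130,255,255),100,(330,180,410,260)))
print("knob top",blobs(t,(0,0,0),(180,255,60),20,(358,200,388,230)))
print("knob side",blobs(s,(0,0,0),(180,255,70),20,(310,120,336,143)))
print("brass side",blobs(s,(12,90,60),(32,255,255),5,(305,210,335,255)))
print("foot top",blobs(t,(0,0,0),(180,255,110),20,(255,222,284,250)))
print("brass top",blobs(t,(12,80,60),(32,255,255),3,(255,222,284,250)))
for n,u,v,z in[("knob",372,215.5,.126),("pin",270,235,.078),("foot",270,235,.009),("free",315,190,0),("booth corner",320,155,.0),("redjar",344,165,.049),("hose",300,235,0),("coilL",280,235,0),("coilR",320,235,0),("coiltop",300,217,0),("purple",239,237,.05),("deskR top",405,153,0),("deskR bot",378,289,0),("deskL",130,240,0),("brush",325,140,.1)]:
    print(n,onz("top",u,v,z).round(3))
a=np.hstack([cv2.resize(cv2.imread("pics/top0.png")[130:290,180:420],None,fx=3,fy=3,interpolation=2)]);cv2.imwrite("pics/c.png",a)
E
```

```text
cover [([345, 197, 45, 40, 1343], [367.0, 217.1])]
knob top [([368, 212, 9, 8, 58], [372.2, 215.3])]
knob side [([319, 125, 9, 14, 98], [322.8, 130.9])]
brass side [([316, 221, 6, 23, 61], [319.1, 234.8])]
foot top [([271, 226, 13, 19, 107], [279.0, 233.6])]
brass top [([268, 233, 5, 5, 20], [270.0, 234.9])]
knob [ 0.516 -0.093  0.126]
pin [0.464 0.193 0.078]
foot [0.465 0.193 0.009]
free [0.604 0.053 0.   ]
booth corner [0.714 0.036 0.   ]
redjar [ 0.674 -0.03   0.049]
hose [0.465 0.1   0.   ]
coilL [0.465 0.162 0.   ]
coilR [0.464 0.039 0.   ]
coiltop [0.52 0.1  0.  ]
purple [0.459 0.284 0.05 ]
deskR top [ 0.721 -0.232  0.   ]
deskR bot [ 0.299 -0.137  0.   ]
deskL [0.451 0.621 0.   ]
brush [0.738 0.033 0.1  ]
```

View pics/c.png

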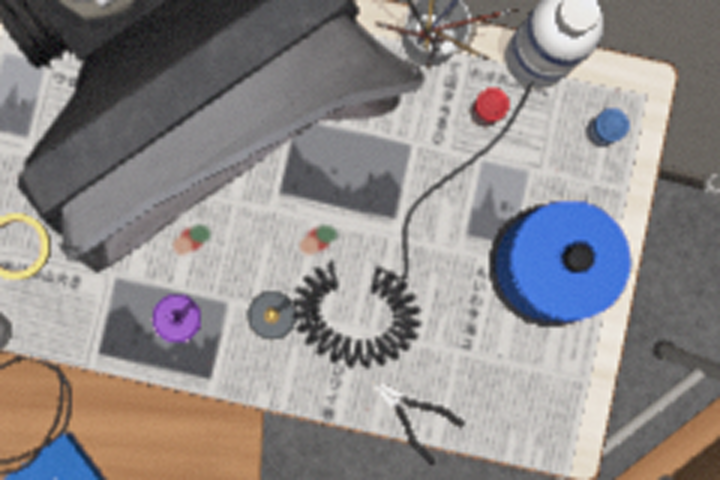

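```bash
python3 - <<'E'
from h import *
def tri(a,b):
    o1,d1=ray("top",*a);o2,d2=ray("side",*b)
    A=np.stack([d1,-d2],1);t=np.linalg.lstsq(A,o2-o1,rcond=None)[0]
    p,q=o1+t[0]*d1,o2+t[1]*d2
    return ((p+q)/2).round(4),round(np.linalg.norm(p-q),4)
print("knob",tri((372.2,215.3),(322.8,130.9)), onz("top",372.2,215.3,.134))
print("pin",tri((270,235),(321,222.5)),onz("top",270,234.9,.078))
for a in((380,308),(464,244),(475,255),(365,315)):
  for b in((428,163),(367,110),(378,103),(436,188)): print(a,b,*tri(a,b))
print("tcp px",proj("top",[.166,-.471,.23]))
print([x for x in dir(bot) if x[0]!='_'])
E
```

```text
knob (array([ 0.5178, -0.0945,  0.1215]), np.float64(0.0012)) [ 0.516401   -0.09151108  0.134     ]
pin (array([0.4646, 0.1928, 0.0702]), np.float64(0.0016)) [0.46392384 0.19267621 0.078     ]
(380, 308) (428, 163) [ 0.2451 -0.1304  0.0449] 0.0077
(380, 308) (367, 110) [ 0.3461 -0.0666  0.2347] 0.1354
(380, 308) (378, 103) [ 0.3358 -0.0667  0.2517] 0.1089
(380, 308) (436, 188) [ 0.2181 -0.1558 -0.0527] 0.0307
(464, 244) (428, 163) [ 0.3232 -0.4724 -0.1763] 0.2237
(464, 244) (367, 110) [ 0.4333 -0.3971  0.0221] 0.0041
(464, 244) (378, 103) [ 0.4181 -0.381   0.059 ] 0.035
(464, 244) (436, 188) [ 0.2984 -0.5154 -0.2949] 0.2747
(475, 255) (428, 163) [ 0.2997 -0.5435 -0.2328] 0.1889
(475, 255) (367, 110) [ 0.4174 -0.4368  0.0015] 0.0324
(475, 255) (378, 103) [ 0.4023 -0.4218  0.0371] 0.0003
(475, 255) (436, 188) [ 0.271  -0.6003 -0.369 ] 0.2393
(365, 315) (428, 163) [ 0.241  -0.0764  0.0841] 0.0103
(365, 315) (367, 110) [ 0.339  -0.0213  0.2635] 0.145
(365, 315) (378, 103) [ 0.3292 -0.0223  0.279 ] 0.1194
(365, 315) (436, 188) [ 0.2149 -0.0972 -0.0069] 0.0102
tcp px [536.10350422 352.63152401]
['Unreachable', 'camera', 'camera_info', 'get_obs', 'grip_point_offset', 'job_done']
```

>>> step_arm --targets "1 0.702 0.756 0 0 0 0;1 0.702 0.756 0 0 0 0;1 0.702 0.756 0 0 0 0;1 0.702 0.756 0 0 0 0;1 0.702 0.756 0 0 0 0;1 0.702 0.756 0 0 0 0;1 0.702 0.756 0 0 0 0;1 0.702 0.756 0 0 0 0;1 0.702 0.756 0 0 0 0;1 0.702 0.756 0 0 0 0"

```text
clock: 0.93
eef_pos: [0.4504, -0.1643, 0.231]
tool_rot: [0.986, 0.169, -0.0, -0.0]
ft_force: [1.5, -1.3, 1.2]
grip_width: 0.0857
grasp_force: 0.0
```

>>> step_arm --targets "1 0.133 0.142 -0.06 0 0 0;1 0.133 0.142 -0.06 0 0 0;1 0.133 0.142 -0.06 0 0 0;1 0.133 0.142 -0.06 0 0 0;1 0.133 0.142 -0.06 0 0 0"

```text
clock: 1.35
eef_pos: [0.5158, -0.0943, 0.2001]
tool_rot: [0.985, 0.17, -0.001, -0.0]
ft_force: [0.2, -0.3, 0.2]
grip_width: 0.0856
grasp_force: 0.0
```

```bash
python3 - <<'E'
from h import *
im,ci=snap("wrist","w1"); o=bot.get_obs(); print(ci,o["eef_pos"],o["joint_pos"])
print(proj("wrist",[.517,-.093,.134],ci))
E
```

```text
{'vertical_fov': 65.70646984690485, 'cx': 279.31393212014746, 'cy': 210.26089159906857, 'pose': array([[ 3.34623905e-01,  9.09716442e-01,  2.45851251e-01,
         5.77836449e-01],
       [-9.42351411e-01,  3.23260139e-01,  8.64679177e-02,
        -7.38839112e-02],
       [-8.12623205e-04, -2.60612506e-01,  9.65443142e-01,
         3.42790758e-01],
       [ 0.00000000e+00,  0.00000000e+00,  0.00000000e+00,
         1.00000000e+00]])} [ 0.51554178 -0.09522127  0.2007875 ] [-1.82328697e-01  3.04796934e-01  1.12963923e-02  1.27915830e+00
 -5.42917576e-04  2.61981375e+00]
[276.07557923 220.85368744]
```

View pics/w1.png

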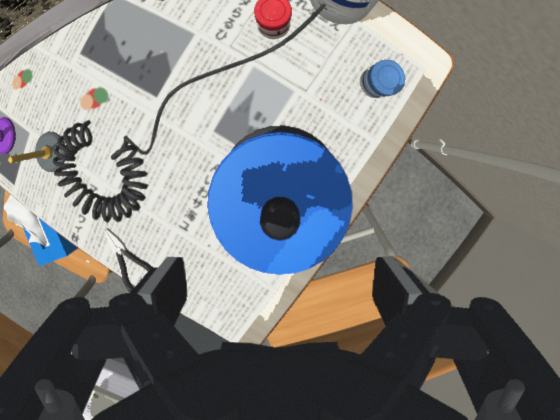

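>>> step_arm --targets "1 0.003 0 -0.07 0 0 0;1 0.003 0 -0.14 0 0 0;1 0.003 0 -0.186 0 0 0;1 0.003 0 -0.186 0 0 0;-1 0.003 0 -0.186 0 0 0;-1 0.003 0 -0.186 0 0 0;-1 0.003 0 -0.186 0 0 0;-1 0.003 0 -0.186 0 0 0;-1 0.003 0 -0.186 0 0 0;-1 0.003 0 -0.186 0 0 0"

```text
clock: 2.23
eef_pos: [0.5188, -0.095, 0.1101]
tool_rot: [0.986, 0.169, 0.002, 0.0]
ft_force: [-1.1, 2.1, 6.3]
grip_width: 0.0255
grasp_force: 58.7
```

>>> step_arm --targets "-1 0 0 0.03 0 0 0;-1 0 0 0.08 0 0 0;-1 0 0 0.14 0 0 0;-1 0 0 0.2 0 0 0;-1 0 0 0.25 0 0 0;-1 0.03 0.05 0.26 0 0 0;-1 0.06 0.11 0.26 0 0 0;-1 0.09 0.17 0.26 0 0 0;-1 0.12 0.22 0.26 0 0 0;-1 0.15 0.275 0.26 0 0 0"

```text
clock: 3.07
eef_pos: [0.5931, 0.0433, 0.2384]
tool_rot: [0.986, 0.169, -0.0, 0.0]
ft_force: [0.9, -0.7, -1.1]
grip_width: 0.0259
grasp_force: 59.4
```

```bash
python3 - <<'E'
from h import *
a,_=snap("top");b,_=snap("side")
c=cv2.cvtColor(np.hstack([cv2.resize(a[130:270,240:420],None,fx=2.2,fy=2.2),cv2.resize(b[90:230,220:400],None,fx=2.2,fy=2.2)]),cv2.COLOR_RGB2BGR)
cv2.imwrite("pics/ts1.png",c);print(c.shape)
o=bot.get_obs();print(o["eef_pos"],o["ft_force"],o["grip_width"],o["grasp_force"])
E
```

```text
(308, 792, 3)
[0.59423516 0.04642709 0.23747462] [-0.12948626 -0.33685112 -1.22214427] 0.02563475057048484 59.40623222559225
```

View pics/ts1.png

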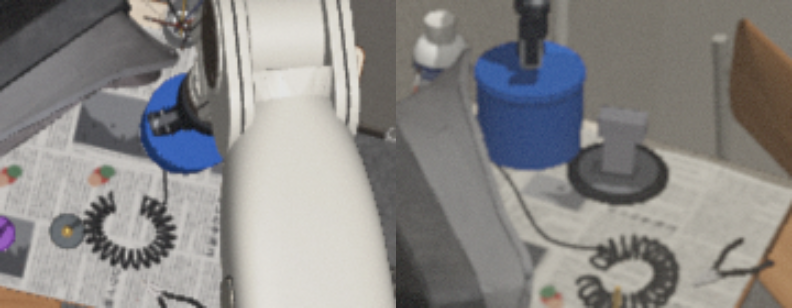

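The cover hangs upright in the grip, and the spacer now shows on the pedestal. I lower the cover.

>>> step_arm --targets "-1 0 0 -0.06 0 0 0;-1 0 0 -0.12 0 0 0;-1 0 0 -0.18 0 0 0;-1 0 0 -0.22 0 0 0;-1 0 0 -0.245 0 0 0;-1 0 0 -0.256 0 0 0;-1 0 0 -0.262 0 0 0;-1 0 0 -0.266 0 0 0;-1 0 0 -0.268 0 0 0;-1 0 0 -0.268 0 0 0"

```text
clock: 4.0
eef_pos: [0.5934, 0.0422, 0.1053]
tool_rot: [0.986, 0.169, 0.001, 0.0]
ft_force: [-0.2, -0.3, -1.5]
grip_width: 0.0256
grasp_force: 59.4
```

>>> step_arm --targets "-1 0 0 -0.003 0 0 0;-1 0 0 -0.005 0 0 0;-1 0 0 -0.007 0 0 0;-1 0 0 -0.007 0 0 0"

```text
clock: 4.33
eef_pos: [0.5934, 0.0426, 0.1022]
tool_rot: [0.986, 0.169, 0.001, -0.0]
ft_force: [-1.7, 1.5, 4.3]
grip_width: 0.0259
grasp_force: 59.9
```

Contact is made. I release, rise, and go where the wrist camera can see the spacer.

>>> step_arm --targets "1 0 0 0 0 0 0;1 0 0 0 0 0 0;1 0 0 0 0 0 0;1 0 0 0 0 0 0;1 0 0 0.06 0 0 0;1 0 0 0.14 0 0 0;1 0 0 0.22 0 0 0;1 -0.02 -0.05 0.3 0 0 0;1 -0.05 -0.11 0.3 0 0 0;1 -0.08 -0.17 0.3 0 0 0"

```text
clock: 5.17
eef_pos: [0.5545, -0.0434, 0.2547]
tool_rot: [0.986, 0.17, 0.004, 0.001]
ft_force: [0.5, -0.3, -1.4]
grip_width: 0.0852
grasp_force: 0.0
```

>>> step_arm --targets "1 -0.03 -0.06 0 0 0 0;1 -0.07 -0.11 0 0 0 0;1 -0.09 -0.11 0 0 0 0;1 -0.09 -0.11 0 0 0 0"

```text
clock: 5.5
eef_pos: [0.5057, -0.0992, 0.2511]
tool_rot: [0.986, 0.167, -0.0, -0.0]
ft_force: [0.0, -0.6, 0.3]
grip_width: 0.0851
grasp_force: 0.0
```

```bash
python3 - <<'E'
from h import *
im,ci=snap("wrist","w2"); o=bot.get_obs(); print(o["eef_pos"],o["joint_pos"],ci["pose"][:3,3])
print(proj("wrist",[.517,-.093,.076],ci))
E
```

```text
[ 0.50707524 -0.09839033  0.25111892] [-1.91814649e-01  2.65901618e-01  8.99283347e-02  1.39445861e+00
  2.74374817e-04  2.61283312e+00] [ 0.56754442 -0.07913919  0.39389202]
[275.77884952 178.16792976]
```

View pics/w2.png

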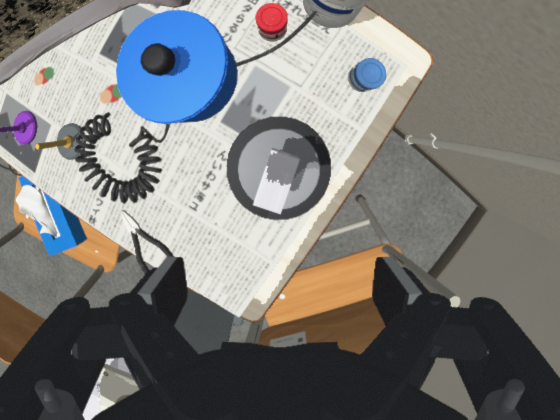

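The cover stands upright on the desk. The spacer lies along about (266,210)–(292,152) in the wrist view, roughly along world x.

```bash
python3 - <<'E'
from h import *
im=cv2.imread("pics/w2.png"); s,_=snap("side"); t,_=snap("top")
A=cv2.resize(im[105:235,215:345],(520,520),interpolation=2); 
B=cv2.resize(cv2.cvtColor(s,4)[125:190,290:360],(280,260),interpolation=2)
C=cv2.resize(cv2.cvtColor(t,4)[185:250,335:405],(280,260),interpolation=2)
cv2.imwrite("pics/c2.png",np.hstack([A,np.vstack([B,C])]))
E
```

```text
(no output)
```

View pics/c2.png

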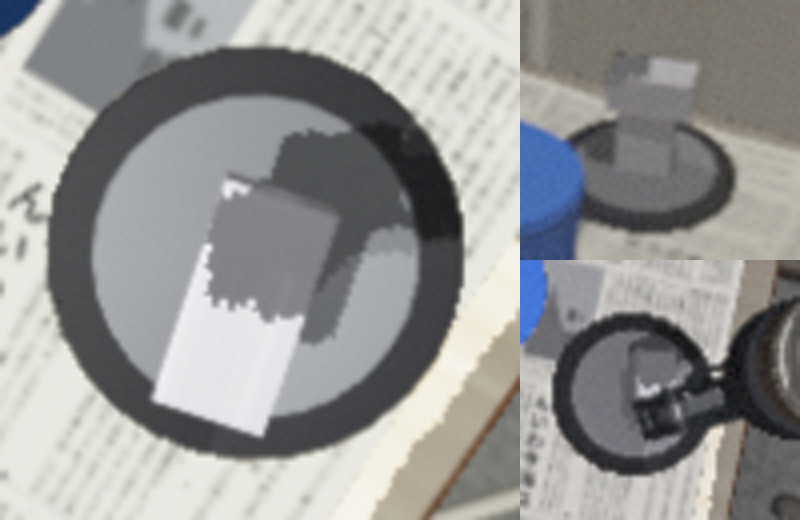

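```bash
cat >> h.py <<'E'
from scipy.spatial.transform import Rotation as Ro
def turn(Rt):
    R0=Ro.from_quat(bot.get_obs()["tool_rot"]); return (Rt*R0.inv()).as_rotvec()/(np.pi/4)
E
python3 - <<'E'
from h import *
ci=bot.camera_info("wrist"); o=bot.get_obs()
c=np.array([[151,402],[264,437],[225,180],[338,217]])/4-.375+[215,105]
P=np.array([onz("wrist",*p,.090,ci) for p in c]); print(P.round(4))
C=P.mean(0); d=P[2:].mean(0)-P[:2].mean(0); psi=np.arctan2(d[1],d[0]); print(C,np.linalg.norm(d),np.degrees(psi),np.linalg.norm(P[1]-P[0]))
z=np.array([np.cos(psi),np.sin(psi),-1])/2**.5; y=np.array([np.sin(psi),-np.cos(psi),0]); R=Ro.from_matrix(np.stack([np.cross(y,z),y,z],1))
v=turn(R);print("turn",v, np.degrees(np.linalg.norm(v)*np.pi/4))
C[2]=.076;g=C+z*.021
print("grasp tcp",g,"shift",(g-o["eef_pos"])*2,"pre",(g-z*.09-o["eef_pos"])*2,"grip",bot.grip_point_offset,R.as_quat())
E
```

```text
[[ 0.4899 -0.0779  0.09  ]
 [ 0.4907 -0.1066  0.09  ]
 [ 0.5462 -0.0773  0.09  ]
 [ 0.5468 -0.1051  0.09  ]]
[ 0.5184027  -0.09171983  0.09      ] 0.056228814217070745 1.0835155286427973 0.028638089153028633
turn [ 0.17885026 -0.9869429  -0.3866025 ] 48.37249262789281
grasp tcp [ 0.53324928 -0.09143903  0.06115076] shift [ 0.04980264  0.01198681 -0.37954296] pre [-0.07745382  0.00957999 -0.25226374] grip 0.0187 [ 0.92383823  0.00873557  0.38266633 -0.00361839]
```

>>> step_arm --targets "1 -0.02 0.01 0 0.179 -0.987 -0.387;1 -0.04 0.01 0 0.179 -0.987 -0.387;1 -0.06 0.01 0 0.179 -0.987 -0.387;1 -0.077 0.01 0 0.179 -0.987 -0.387;1 -0.077 0.01 -0.05 0.179 -0.987 -0.387;1 -0.077 0.01 -0.1 0.179 -0.987 -0.387;1 -0.077 0.01 -0.15 0.179 -0.987 -0.387;1 -0.077 0.01 -0.2 0.179 -0.987 -0.387;1 -0.077 0.01 -0.25 0.179 -0.987 -0.387;1 -0.077 0.01 -0.25 0.179 -0.987 -0.387"

```text
clock: 6.48
eef_pos: [0.4651, -0.0903, 0.1201]
tool_rot: [0.925, 0.008, 0.379, -0.006]
ft_force: [-1.2, -0.1, -1.6]
grip_width: 0.0853
grasp_force: 0.0
```

```bash
python3 - <<'E'
from h import *
im,ci=snap("wrist","w3"); o=bot.get_obs(); print(o["eef_pos"],o["joint_pos"],o["ft_force"])
g=np.array([.5332,-.0914,.0612]);print((g-o["eef_pos"])*2,turn(Ro.from_quat([.92384,.00874,.38267,-.00362])))
print(proj("wrist",[.4905,-.0918,.076],ci))
E
```

```text
[ 0.46509005 -0.09022134  0.11976026] [-0.36126564 -0.04210196 -1.0278458  -0.15169928  0.26671761  2.86572902] [-1.07646279  0.32329789 -0.84189903]
[ 0.13621989 -0.00235732 -0.11712053] [-0.00588166 -0.01346076 -0.00145892]
[280.56928593 251.4326385 ]
```

View pics/w3.png

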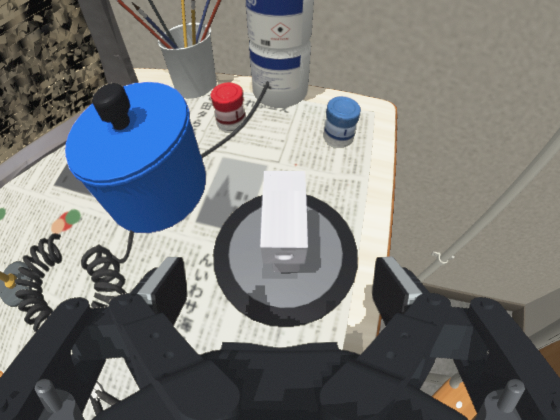

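The near end face shows at (285,257), with its hole toward the robot. The spacer is midway between the open pads.

>>> step_arm --targets "1 0.05 -0.004 -0.045 0 -0.013 0;1 0.1 -0.004 -0.09 0 -0.013 0;1 0.136 -0.004 -0.117 0 -0.013 0;1 0.136 -0.004 -0.117 0 -0.013 0;-1 0.136 -0.004 -0.117 0 -0.013 0;-1 0.136 -0.004 -0.117 0 -0.013 0;-1 0.136 -0.004 -0.117 0 -0.013 0;-1 0.136 -0.004 -0.117 0 -0.013 0;-1 0.136 -0.004 -0.117 0 -0.013 0;-1 0.136 -0.004 -0.117 0 -0.013 0"

```text
clock: 7.37
eef_pos: [0.5373, -0.0947, 0.0687]
tool_rot: [0.922, 0.009, 0.388, -0.004]
ft_force: [-5.2, 1.0, 6.7]
grip_width: 0.0271
grasp_force: 59.7
```

```bash
python3 - <<'E'
from h import *
s,_=snap("side","s3");
for i in range(2):
    o=bot.get_obs(); print(o["eef_pos"],o["tool_rot"],o["ft_force"],o["grip_width"]); bot.camera("side")
cv2.imwrite("pics/s3c.png",cv2.resize(cv2.cvtColor(s,4)[100:200,270:390],(720,600),interpolation=2))
E
```

```text
[ 0.53732517 -0.0947693   0.06870956] [ 0.92154049  0.00853192  0.38817088 -0.00370093] [-5.58802754  1.20038009  7.49921261] 0.027038585781286144
[ 0.53730733 -0.09475173  0.06870257] [ 0.9215354   0.00853136  0.38818268 -0.0037323 ] [-5.05509351  1.25772591  7.01578906] 0.027076960685297708
```

View pics/s3c.png

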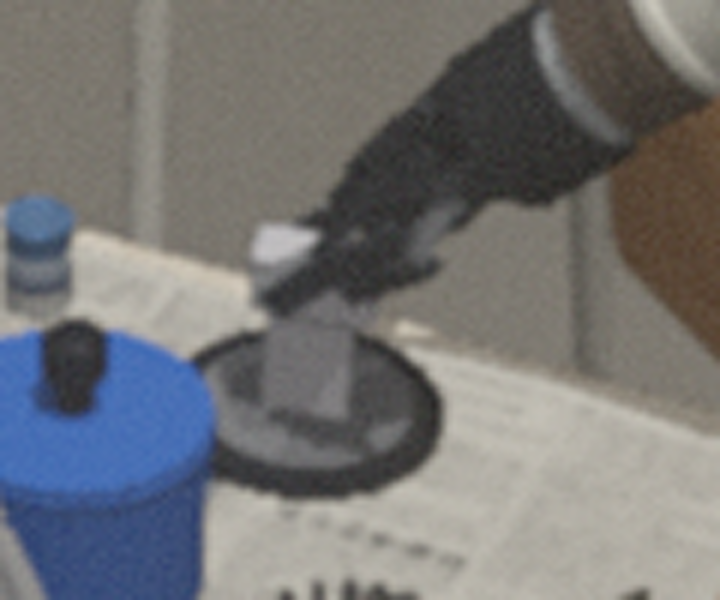

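>>> step_arm --targets "-1 0 0 0.04 0 0 0;-1 0 0 0.1 0 0 0;-1 0 0 0.17 0 0 0;-1 0 0 0.24 0 0 0;-1 0 0 0.3 0 0 0;-1 -0.02 0.05 0.32 0 0 0;-1 -0.03 0.11 0.32 0 0 0;-1 -0.05 0.17 0.32 0 0 0;-1 -0.06 0.23 0.32 0 0 0;-1 -0.07 0.28 0.32 0 0 0"

```text
clock: 8.35
eef_pos: [0.5016, 0.0264, 0.2271]
tool_rot: [0.922, 0.026, 0.387, -0.007]
ft_force: [0.0, -0.2, -1.0]
grip_width: 0.0269
grasp_force: 59.5
```

>>> step_arm --targets "-1 -0.01 0.05 0 -0.953 -0.018 0.93;-1 -0.02 0.1 0 -0.953 -0.018 0.93;-1 -0.03 0.15 0 -0.953 -0.018 0.93;-1 -0.04 0.2 0 -0.953 -0.018 0.93;-1 -0.045 0.24 0 -0.953 -0.018 0.93;-1 -0.05 0.28 0 -0.953 -0.018 0.93;-1 -0.05 0.3 0 -0.953 -0.018 0.93;-1 -0.05 0.3 0 -0.953 -0.018 0.93;-1 -0.05 0.3 0 -0.953 -0.018 0.93"

```text
clock: 9.1
eef_pos: [0.478, 0.1746, 0.227]
tool_rot: [0.789, 0.482, 0.33, 0.189]
ft_force: [0.1, 0.3, 0.1]
grip_width: 0.0271
grasp_force: 59.7
```

>>> step_arm --targets "-1 0 0 0 -0.953 -0.018 0.93;-1 0 0 0 -0.953 -0.018 0.93;-1 0 0 0 -0.953 -0.018 0.93;-1 0 0 0 -0.953 -0.018 0.93;-1 0 0 0 -0.953 -0.018 0.93;-1 0 0 0 -0.953 -0.018 0.93;-1 0 0 0 -0.953 -0.018 0.93;-1 0 0 0 -0.953 -0.018 0.93;-1 0 0 0 -0.953 -0.018 0.93"

```text
clock: 9.85
eef_pos: [0.478, 0.1733, 0.2269]
tool_rot: [0.446, 0.809, 0.185, 0.334]
ft_force: [1.3, -0.6, -0.5]
grip_width: 0.0269
grasp_force: 59.7
```

```bash
python3 - <<'E'
from h import *
o=bot.get_obs(); print(o["eef_pos"],o["joint_pos"],o["ft_force"],o["grip_width"])
psi=np.radians(1.08)
# pick orientation measured; h in tool frame; want h -> z with minimal remaining turn from yaw-free target
Rp=Ro.from_quat([.92154,.00853,.38817,-.00371]); h=Rp.inv().apply([-np.cos(psi),-np.sin(psi),0])
R=Ro.from_quat(o["tool_rot"]); hw=R.apply(h); print("h now",hw,"t",R.apply([0,0,1]))
T=Ro.from_rotvec(-np.pi*Rp.apply([0,0,1]))*Rp; hT=T.apply(h); k=np.cross(hT,[0,0,1]); T=Ro.from_rotvec(k/np.linalg.norm(k)*np.arcsin(np.linalg.norm(k)))*T
print(T.apply(h),turn(T), T.as_quat())
E
```

```text
[0.47804027 0.1732967  0.22685057] [ 0.57987011 -0.16615335 -0.74524191  0.29627929 -0.39559885  1.44273635] [ 1.33789821 -0.56613705 -0.52910463] 0.026927280933439986
h now [-0.24027869 -0.59206735  0.76923495] t [ 0.70572858  0.00157629 -0.70848054]
[ 6.89932923e-17 -2.42602407e-19  1.00000000e+00] [-0.90378653  0.00210053  0.93565722] [-0.00856524  0.92610639  0.00362134  0.37714783]
```

>>> step_arm --targets "-1 0 0.04 0 -0.904 0.002 0.936;-1 0 0.04 0 -0.904 0.002 0.936;-1 0 0.04 0 -0.904 0.002 0.936;-1 0 0.04 0 -0.904 0.002 0.936;-1 0 0.04 0 -0.904 0.002 0.936;-1 0 0.04 0 -0.904 0.002 0.936;-1 0 0.04 0 -0.904 0.002 0.936;-1 0 0.04 0 -0.904 0.002 0.936;-1 0 0.04 0 -0.904 0.002 0.936;-1 0 0.04 0 -0.904 0.002 0.936"

```text
clock: 10.68
eef_pos: [0.4782, 0.1935, 0.2271]
tool_rot: [-0.006, 0.926, 0.005, 0.377]
ft_force: [0.7, 0.2, -1.2]
grip_width: 0.0268
grasp_force: 59.7
```

```bash
python3 - <<'E'
from h import *
o=bot.get_obs(); print(o["eef_pos"],o["joint_pos"],turn(Ro.from_quat([-0.00856524,0.92610639,0.00362134,0.37714783])))
s,_=snap("side","s4");w,_=snap("wrist","w4");t,_=snap("top","t4")
S=cv2.cvtColor(s,4)
e=o["eef_pos"]; print(proj("side",e),proj("top",e),proj("wrist",e))
u,v=map(int,proj("side",e)); S=cv2.resize(S[v-50:v+100,max(u-75,0):u+75],(600,600),interpolation=2)
print(u,v);cv2.imwrite("pics/s4c.png",S)
E
```

```text
[0.4781975  0.19345712 0.22706734] [ 0.61775773 -0.14245453 -0.71620335  0.31863642 -0.40388629  0.4611637 ] [-0.00635093 -0.0009157   0.00521318]
[319.24897591 164.71977593] [269.52087355 228.27246043] [281.50914328 263.83094127]
319 164
```

View pics/s4c.png

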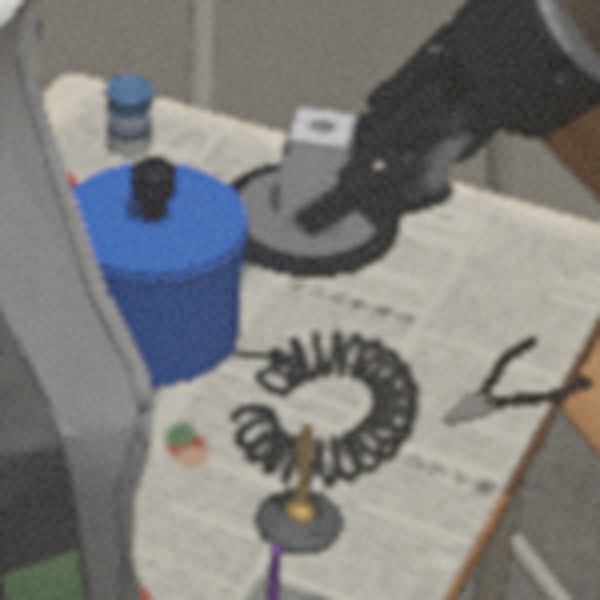

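The side view shows the spacer upright in the gripper, hole on top at crop (323,126), which is side pixel (324.6,145.4). The feeler pin top is at crop (306,428). Next I work out the spacer's offset from the TCP numerically.

```bash
python3 - <<'E'
from h import *
o=bot.get_obs();e=o["eef_pos"]
u,v=323/4-.375+244,126/4-.375+114
q,d=ray("side",u,v); p=q+d*(e[1]-q[1])/d[1]; print("hole top @y",p.round(4)); print("pred",proj("side",[.4705,.1935,.2738]),(u,v))
# refine hole in side image: darkest spot inside bright top face
s=cv2.cvtColor(cv2.imread("pics/s4.png"),6)[136:156,312:340]; print(s)
pin=(306/4-.375+244,428/4-.375+114); q,d=ray("side",*pin); print("pin @z.078",q+d*(.078-q[2])/d[2])
for x in (.4645,): print(proj("side",[x,.193,.078]))
t=cv2.imread("pics/t4.png"); tp=proj("top",[.4705,.1935,.2738]); print(tp); a,b=tp.astype(int)
print(cv2.cvtColor(t,6)[b-12:b+13,a-12:a+13])
E
```

```text
hole top @y [0.4707 0.1938 0.2765]
pred [324.41746144 146.18583237] (324.375, 145.125)
[[122 121 123 119 116 123 117 118 117 121 119 118 121 117 118 122 123 117
  117 116 121 117 118 118 109  86  62  59]
 [123 118 119 119 120 116 117 120 119 119 118 121 122 116 116 118 122 118
  117 120 118 114 117 108  89  68  57  64]
 [117 120 116 118 117 119 117 117 113 119 120 120 114 117 120 116 117 117
  117 121 120 119 113 101  66  53  60  53]
 [120 122 114 122 120 121 118 119 116 120 118 117 114 115 115 119 115 121
  118 116 117 120 119  93  61  52  52  59]
 [117 120 120 118 117 117 127 138 136 132 129 122 121 121 120 117 119 114
  114 117 118 118 122 103  71  59  56  55]
 [115 122 122 120 118 123 153 166 170 167 159 154 154 151 152 139 136 123
  124 121 124 119 111 106  79  64  59  56]
 [119 118 119 120 118 133 169 192 192 190 189 187 186 185 185 174 169 156
  154 150 136 109  86  77  67  52  50  56]
 [122 119 120 116 121 139 175 192 192 189 182 181 178 180 183 187 187 188
  189 182 150 104  65  55  57  56  58  49]
 [115 118 120 115 123 156 181 187 185 172 150 141 140 144 157 175 184 193
  1
[... 3355 characters left out ...]
38 239 240 239 237 236 234 236 235 236
  238 127 101  64  33  54 110]
 [208 189  79  38  51  79  80 121 166 179 175 170 171 159 158 157 155 172
  162  95  68  42  39  45  78]
 [190 123  53  43  43  39  48  75 112 115 114 112 109  79  78  78  87 108
  101  57  43  45  47  50  44]
 [101  66  43  39  46  44  34  54  98 101 110  97  98  96  93  97  93 102
   88  47  43  46  45  47  35]
 [ 49  46  42  41  43  44  43  55  90 103 104 105 102 106 104 107 102  99
   77  45  45  45  42  40  40]
 [ 34  44  44  47  39  44  48  79 126 106  90  97 101 104 107 103  96  89
   91  52  46  44  48  47  37]
 [ 48  47  43  39  35  34  41  86 180 184 120 100  98  92  99  99 102 119
  177  72  38  32  42  35  33]]
```

```bash
python3 - <<'E'
from h import *
o=bot.get_obs();e=o["eef_pos"]
g=cv2.cvtColor(cv2.imread("pics/t4.png"),6).astype(float)
def cen(g,r0,r1,c0,c1,bright=236.,dark=150.):
    w=np.clip((bright-g[r0:r1,c0:c1])/(bright-dark),0,1); w[w<.08]=0; y,x=np.mgrid[r0:r1,c0:c1]; return (w*x).sum()/w.sum(),(w*y).sum()/w.sum()
ht=cen(g,227,235,266,274); print("hole top",ht)
s=cv2.cvtColor(cv2.imread("pics/s4.png"),6).astype(float); hs=cen(s,143,148,320,328,188,130); print("hole side",hs)
def tri(a,b):
    o1,d1=ray("top",*a);o2,d2=ray("side",*b)
    t=np.linalg.lstsq(np.stack([d1,-d2],1),o2-o1,rcond=None)[0]; p,q=o1+t[0]*d1,o2+t[1]*d2
    return (p+q)/2,np.linalg.norm(p-q)
H,r=tri(ht,hs); print("hole",H,r,"rel tcp",H-e)
for f in("side0","s4"):
    h=cv2.cvtColor(cv2.imread(f"pics/{f}.png"),cv2.COLOR_BGR2HSV); m=cv2.inRange(h,(12,70,60),(32,255,255))
    for r in range(218,246): 
        c=np.where(m[r,305:335])[0]+305
        print(r,c.tolist(),end=" ")
    print()
t=cv2.imread("pics/top0.png")[228:242,263:278]; print(cv2.cvtColor(t,cv2.COLOR_BGR2HSV)[...,1]);print(t[...,2])
E
```

```text
hole top (np.float64(269.5415535035307), np.float64(231.03856599674094))
hole side (np.float64(324.09860664523046), np.float64(145.05787781350483))
hole [0.47060415 0.19332117 0.27625545] 0.0014246803134016326 rel tcp [-0.00762945 -0.0004582   0.04911151]
218 [] 219 [] 220 [320, 321] 221 [320, 321] 222 [320, 321] 223 [319, 320, 321] 224 [318, 319, 320, 321] 225 [319, 320, 321] 226 [319, 320, 321] 227 [318, 319, 320, 321] 228 [318, 319, 320, 321] 229 [319, 320, 321] 230 [319, 320, 321] 231 [319, 320, 321] 232 [319, 320, 321] 233 [319, 320] 234 [319, 320] 235 [319, 320] 236 [318, 319, 320] 237 [318, 319, 320] 238 [317, 318, 319, 320] 239 [317, 318, 319, 320, 321] 240 [316, 317, 318, 319, 320, 321, 322] 241 [316, 317, 318, 319, 320, 321, 322] 242 [316, 317, 318, 319, 320, 321, 322] 243 [316, 317, 318, 319, 320, 321] 244 [318, 319, 320] 245 [] 
218 [] 219 [] 220 [] 221 [320, 321] 222 [320, 321] 223 [319, 320, 321] 224 [319, 320, 321] 225 [319, 320, 321] 226 [319, 320, 321] 227 [318, 319, 320, 321] 228 [318, 319, 320, 321] 229 [319, 320] 230 [319, 320] 231 [319, 320] 232 [319, 320] 233 [3
[... 1382 characters left out ...]
1 110]
 [139  97 108 113 108 116 110 109 110 104  86  68  68  72 104]
 [111 106 112 113 115 114 118 111  87  76  69  72  80  98  96]
 [ 92 111 116 111 113 127 134 154 114  83  77 102 104 108 104]
 [ 94 109 113 114 118 154 173 230 183 128 115 109 113 113  98]
 [ 90 110 116 113 119 161 172 226 178 159 124 112 114 110  85]
 [ 97 112 112 115 118 156 186 185 175 150 118 113 113 111  98]
 [101 119 115 117 111 127 147 148 150 126 113 111 112 110  89]
 [114 110 110 115 115 114 116 121 115 115 115 114 115 110 102]
 [147 104 108 115 116 113 113 111 114 113 115 115 108  90 112]
 [184 151 103 113 115 112 114 109 118 117 116 110  98 117 176]
 [193 191 138 108 104 110 113 116 116 112 104  94 117 182 187]]
```

>>> step_arm --targets "-1 -0.011 0 -0.05 -0.006 0 0.005;-1 -0.011 0 -0.1 -0.006 0 0.005;-1 -0.011 0 -0.15 -0.006 0 0.005;-1 -0.011 0 -0.19 -0.006 0 0.005;-1 -0.011 0 -0.22 -0.006 0 0.005;-1 -0.011 0 -0.24 -0.006 0 0.005;-1 -0.011 0 -0.245 -0.006 0 0.005;-1 -0.011 0 -0.245 -0.006 0 0.005;-1 -0.011 0 -0.245 -0.006 0 0.005"

```text
clock: 11.58
eef_pos: [0.4732, 0.1943, 0.1053]
tool_rot: [-0.009, 0.926, 0.004, 0.377]
ft_force: [0.6, 0.1, -1.7]
grip_width: 0.0269
grasp_force: 59.7
```

```bash
python3 - <<'E'
from h import *
o=bot.get_obs();e=o["eef_pos"];print(e,o["ft_force"],Ro.from_quat(o["tool_rot"]).as_rotvec(),turn(Ro.from_quat([-0.00856524,0.92610639,0.00362134,0.37714783])))
s,_=snap("side","s5");t,_=snap("top","t5")
S=e+[-.0077,0,.0187]; print("spacer c",S,"top",proj("top",S+[0,0,.028]),"side",proj("side",S+[0,0,.028]),proj("side",S-[0,0,.028]),proj("side",[.465,.193,.078]))
a,b=proj("top",S+[0,0,.028]).astype(int); g=cv2.cvtColor(t,7); print(a,b);print(g[b-9:b+10,a-9:a+10])
g=cv2.cvtColor(s,7); print("side cols 300-339, rows 190-232"); print('\n'.join(f"{r} "+' '.join(map(str,g[r,302:340])) for r in range(186,234)))
E
```

```text
[0.47320272 0.19432171 0.10528203] [ 0.63728396  0.12752537 -1.71379036] [-0.02411284  2.36765637  0.00954012] [ 0.0005677   0.00047848 -0.00214729]
spacer c [0.46550272 0.19432171 0.12398203] top [269.3184962  233.85727582] side [323.07678154 194.4839348 ] [321.5176521  214.23190839] [321.37341842 219.96180105]
269 233
[[194 193 191 200 196 210 215 207 198 189 176 199 183 187 182 191 192 202
  204]
 [193 197 197 194 203 212 212 199 203 185 185 202 190 191 182 185 196 201
  185]
 [194 196 198 172 200 215 207 189 195 187 194 191 188 187 183 171 179 190
  134]
 [186 192 195 173 207 213 191 126 112 105 104 101  98 117 179 179 196 191
  155]
 [172 187 188 178 199 158 129  97  99  85  78  78  76  81 111 125 195 201
  203]
 [196 193 186 178 161 198 203 205 206 196 192 193 191 195 185  85 128 188
  151]
 [209 207 193 159 158 234 237 235 237 235 234 234 234 238 232 112 102 114
   71]
 [211 208 201 148 160 238 238 239 235 235 236 236 238 239 237 117 102 105
   53]
 [194 137 136 145 156 238 240 235 195 162 169 219 238 238 235 110  97  77
   72]
 [128  65  89 141 159 239 237 215 159 145 148 180
[... 6817 characters left out ...]
2 73
229 172 174 163 146 118 103 102 92 63 63 67 80 101 100 83 71 81 97 98 90 68 71 85 135 135 99 82 125 151 134 83 67 94 133 141 112 83 103
230 179 181 180 174 165 154 148 123 78 53 70 100 109 101 75 83 96 95 96 80 69 60 82 116 123 93 71 106 153 144 106 68 70 85 94 87 102 140
231 185 184 187 183 184 181 173 134 82 70 91 131 115 81 74 101 103 99 96 84 75 68 80 110 111 82 65 86 130 130 100 70 76 81 88 108 141 163
232 182 183 187 184 187 188 183 157 126 121 138 149 122 73 87 130 127 104 96 86 95 97 91 98 90 72 64 64 83 88 80 91 119 133 137 149 164 169
233 170 177 182 187 186 185 189 182 173 169 176 159 114 75 111 153 135 104 92 93 137 151 117 84 64 68 93 98 82 67 86 129 155 167 169 172 178 174
```

>>> step_arm --targets "-1 0.0014 -0.001 -0.01 0 0 -0.002;-1 0.0014 -0.001 -0.02 0 0 -0.002;-1 0.0014 -0.001 -0.028 0 0 -0.002;-1 0.0014 -0.001 -0.032 0 0 -0.002;-1 0.0014 -0.001 -0.034 0 0 -0.002;-1 0.0014 -0.001 -0.034 0 0 -0.002"

```text
clock: 12.18
eef_pos: [0.4732, 0.1934, 0.0872]
tool_rot: [-0.009, 0.926, 0.003, 0.377]
ft_force: [-0.8, -0.2, -0.6]
grip_width: 0.0272
grasp_force: 59.7
```

>>> step_arm --targets "-1 0 0 -0.001 0 0 0;-1 0 0 -0.002 0 0 0;-1 0 0 -0.003 0 0 0;-1 0 0 -0.004 0 0 0;-1 0 0 -0.005 0 0 0;-1 0 0 -0.006 0 0 0"

```text
clock: 12.68
eef_pos: [0.4736, 0.1936, 0.0849]
tool_rot: [-0.009, 0.926, 0.003, 0.377]
ft_force: [0.1, -0.0, -1.2]
grip_width: 0.0277
grasp_force: 59.7
```

>>> step_arm --targets "-1 0 0 -0.001 0 0 0;-1 0 0 -0.002 0 0 0;-1 0 0 -0.003 0 0 0;-1 0 0 -0.004 0 0 0;-1 0 0 -0.004 0 0 0"

```text
clock: 13.1
eef_pos: [0.4734, 0.1936, 0.0827]
tool_rot: [-0.009, 0.926, 0.003, 0.377]
ft_force: [-0.5, -0.5, -0.4]
grip_width: 0.0272
grasp_force: 59.7
```

>>> step_arm --targets "-1 0 0 -0.001 0 0 0;-1 0 0 -0.002 0 0 0;-1 0 0 -0.003 0 0 0;-1 0 0 -0.004 0 0 0;-1 0 0 -0.004 0 0 0"

```text
clock: 13.52
eef_pos: [0.4736, 0.1936, 0.0809]
tool_rot: [-0.009, 0.926, 0.003, 0.377]
ft_force: [-0.5, -0.2, 0.0]
grip_width: 0.0273
grasp_force: 60.0
```

>>> step_arm --targets "-1 0 0 -0.001 0 0 0;-1 0 0 -0.002 0 0 0;-1 0 0 -0.003 0 0 0;-1 0 0 -0.003 0 0 0"

```text
clock: 13.85
eef_pos: [0.4742, 0.1937, 0.0807]
tool_rot: [-0.009, 0.925, 0.003, 0.379]
ft_force: [-6.2, -2.4, 10.4]
grip_width: 0.027
grasp_force: 61.5
```

The spacer stopped on the pin with 10 N. Its lower end face is about 74 mm above the desk, which is 4 mm below the pin top, so this is the shallow recess at the closed end. I raise it clear.

>>> step_arm --targets "-1 0 0 0.01 0 0 0;-1 0 0 0.03 0 0 0;-1 0 0 0.06 0 0 0;-1 0 0 0.1 0 0 0;-1 0 0 0.14 0 0 0;-1 0 0 0.18 0 0 0;-1 0 0 0.21 0 0 0;-1 0 0 0.23 0 0 0;-1 0 0 0.24 0 0 0;-1 0 0 0.24 0 0 0"

```text
clock: 14.68
eef_pos: [0.474, 0.194, 0.2008]
tool_rot: [-0.009, 0.926, 0.004, 0.378]
ft_force: [0.6, -0.1, 0.0]
grip_width: 0.0268
grasp_force: 59.8
```

>>> step_arm --targets "-1 0 0 0 0 0 0;-1 0 0 0 0 0 0;-1 0 0 0 0 0 0;-1 0 0 0 0 0 0"

```text
clock: 15.02
eef_pos: [0.473, 0.1932, 0.1981]
tool_rot: [-0.009, 0.926, 0.003, 0.376]
ft_force: [-0.1, -0.3, -0.5]
grip_width: 0.0274
grasp_force: 59.8
```

```bash
python3 - <<'E'
from h import *
o=bot.get_obs();e=o["eef_pos"];print(e,o["joint_vel"].round(3),o["ft_force"],turn(Ro.from_quat([-0.00856524,0.92610639,0.00362134,0.37714783])))
t,_=snap("top","t6");s,_=snap("side","s6")
H=e+[-.0077,0,.0485]; a,b=proj("top",H).astype(int); print(a,b); print(cv2.cvtColor(t,7)[b-8:b+9,a-8:a+9])
a,b=proj("side",H).astype(int); print(a,b);print(cv2.cvtColor(s,7)[b-9:b+14,a-11:a+12])
# cover upright / other things moved?
m=[cv2.absdiff(cv2.cvtColor(cv2.imread("pics/top0.png"),6),cv2.cvtColor(t,7))]
print("cover",[ (st.tolist(),c.round(1).tolist()) for st,c in zip(*cv2.connectedComponentsWithStats(cv2.inRange(cv2.cvtColor(t,cv2.COLOR_RGB2HSV),(105,120,60),(130,255,255)))[2:]) if 300<st[4]<9999])
E
```

```text
[0.47298795 0.19322691 0.19805275] [ 0.001 -0.001  0.006 -0.001 -0.001  0.001] [-0.13115904 -0.28919271 -0.5496277 ] [ 0.00311507 -0.00257326 -0.00082777]
269 233
[[194 197 196 204 215 211 198 201 185 188 202 188 189 178 183 193 205]
 [196 196 174 202 212 208 187 191 184 191 192 186 182 182 171 183 186]
 [194 198 176 207 215 197 135 121 120 122 115 120 137 187 181 193 191]
 [192 190 177 209 226 212 199 197 204 205 200 197 228 233 201 201 196]
 [189 176 156 186 236 234 235 235 235 234 235 233 238 237 198 136 134]
 [201 170 146 183 237 237 238 238 235 234 235 237 238 235 192 105 103]
 [145 140 150 184 238 238 237 231 192 186 220 236 237 236 192  97  99]
 [ 72 105 148 185 238 239 233 168 152 153 174 217 235 237 190 101 103]
 [ 50 100 148 179 239 237 216 150 148 151 152 175 235 234 194 100 102]
 [ 51 101 143 154 239 235 211 158 146 148 148 173 234 236 227 112  98]
 [ 51 102 142 147 238 237 230 188 137 131 150 212 234 235 232 116 105]
 [ 49 102 141 149 238 238 236 232 210 192 228 233 232 235 233 116 132]
 [ 51 121 148 144 238 237 238 238 236 234 236 236 236 235 237 114 136]
 [ 49 110 147 
[... 1905 characters left out ...]
   76  57  59  56  59]
 [122 126 125 128 127 123 127 127 132 128 129 130 127 126 125 127 120 106
   76  58  61  63  59]
 [120 124 125 127 126 126 127 125 128 128 127 132 127 130 127 124 120  96
   77  59  60  62  61]
 [121 122 121 124 124 126 129 130 126 127 129 127 126 127 125 117 107  75
   68  64  63  54  63]
 [118 115 117 125 129 125 127 131 134 127 127 127 128 132 121  97  71  64
   63  56  58  67  69]
 [123 122 125 127 126 128 126 131 129 127 129 127 124 128 112  80  62  64
   61  61  54  67  75]
 [122 120 129 128 129 129 126 128 129 127 132 124 122 126 105  73  58  57
   61  62  67  66  65]]
cover [([301, 172, 41, 40, 1205], [320.6, 192.0]), ([177, 275, 61, 68, 1277], [210.9, 307.9])]
```

```bash
python3 -c "
from workcell import bot
print(bot.job_done())"
```

```text
the job is handed in; nothing more can be done
None
```

The job is handed in, though no verdict came back: the cover stands upright on the free desk, the spacer's closed end was confirmed by feel on the brass pin, and the arm now holds it still about 11 cm above the pin with the deep hole up.

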